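# Sanitise a laser handpiece in the tray-loading UV sanitiser

## Robot

A 7-joint arm with a two-finger parallel gripper is mounted at the origin on the work surface. World frame = base frame: x ahead of the robot, y to its left, z up, the work surface at z = 0. Lengths are in mm, angles in rad, forces in N, time in s.
With the tool pointing down it reaches from about 400 to 875 mm from the base axis. Payload 4.4 kg.
Tool frame: the origin (TCP) lies between the finger pads; the fingertips stand ctrl.tip_reach ahead of it and the grasp point (between the pads) lies 8 mm behind it (ctrl.tip_reach is the distance from the TCP to the fingertips, in mm); z points along the fingers, y is the direction in which the jaws open and shut (so a half turn about z gives the same grasp; the last joint's range is limited). The gripper opens to 85 mm and grips with 20 to 120 N. Pads are 22 mm wide; open, the fingers measure 114 mm over their backs; the gripper's body (76 mm by 85 mm) begins 54 mm behind the grasp point. The pads swing forward as they close: fully open they stand 13 mm farther back than shut.
Start: joints at [-1.279, 0.628, 0.038, 1.517, -0.027, 0.996, -0.02], TCP at [227.617, 608.858, 242.313] pointing down, gripper open.
Joint ranges: [-3.06, 3.06], [-0.37, 2.12], [-1.25, 1.32], [0.18, 2.47], [-1.1, 4.24], [0.23, 1.98], [-2.94, 2.94]. Speed limits (rad/s): [2.57, 2.57, 3.14, 3.14, 3.14, 3.14, 3.14].

## Interface

Orientations are given as [roll, pitch, yaw] about the fixed x, y, z axes, in that order (R = Rz(yaw) Ry(pitch) Rx(roll)).
In Python, from cell import status, viewer, order, ctrl gives the robot as it stands.
- The arm moves only by the tool play_rows, never from a script. Its argument "series" is a list of rows, each a list of 5 numbers: the shift along the tool's x, y, z in cm, then the turn about the tool's z in degrees, then the closure, from 0 (fully open) to 1 (shut). In form: [[x, y, z, yaw, gripper], ...]. A call has 1 to 8 rows; each row is the pose to reach, as a shift and turn from the pose commanded when the call began, along the tool's axes at that moment; what a row does not reach only later rows make up. A row lasts 1/10 s, in which the tool goes at most 50 mm and 8.59 degrees, less where a joint would pass 70% of its speed; a pose out of reach is approached as far as the arm can. A call with a gripper value outside its range is refused whole. The fingers move at their own pace and stop on an object; the grip force is fixed at half the most. Time passes only in rows, so rows that repeat a pose let the fingers close. It gives the time, the measured TCP pose, the force and the opening at its end, in the units of the state.
- status.read_state(): the state, without advancing time (a new reading comes with each control period).
- viewer.get_image(name): name is "side" or "top"; returns a dict with "img" (420x560x3 uint8, red, green, blue), "vfov" (degrees; the focal length in pixels is half the picture's height over the tangent of half this angle, whatever the lens; pixels are square), "cx", "cy" (the principal point, pixels), "rvec" (rotation vector, rad) and "tvec" (3), from world to camera coordinates, as OpenCV has them. Camera axes: x right, y down, z forward; pixel columns grow to the right and rows downward; lengths in mm; the calibration is good to about 2 mm. A picture is of the moment at which its call begins. There is no depth.
- order.finish_job(): hands the job in, once; it reports no verdict.
The state is a dict: "clock": time; "qpos": joint angles; "qd": joint speeds; "tau": joint torques, N m; "eef_pos": TCP position; "tool_rot": TCP orientation; "force": force on the tool from outside, world axes, zero at the start; "torque": the same for the moment, N m; "width": finger opening in mm.
Only numpy, scipy, OpenCV 4.12 (cv2) and the standard library are available. Lean on these libraries where they do the work, as an engineer would, in place of code of your own. Each camera call takes 0.05 s, during which the arm holds its last target. There are 200 camera calls.

## Task

Lay the laser handpiece down flat inside the tray without dropping it in. Then slide the tray all the way into the sanitiser's bay so that its front plate closes the mouth, and only then press the start button on top and let it go. Keep the tray level and leave the bottle, the jar and the goggles where they are.

Things in the scene. Friction and masses are not known exactly. Their poses are not given: they have to be found in the camera images.
- handpiece_center (a point): Laser handpiece lying on the counter, 100 mm long, 180 g: white block body 66 long, 28 wide, 28 mm high, then a round black collar and a steel nose 20 mm thick. Site: its centre, 14 mm above its underside, 50 mm from either end; x along its length to the nose, z up. Grip it across the block body's width (y); the block spans 50 mm behind to 16 mm ahead of the point.
- tray: Loose 300 g tray on the counter: aluminium pan 130 long (x), 110 wide, floor and walls 4 thick, walls 22 high, inside 126 x 102 mm. At the -x end a white front plate, 156 wide, 5 thick, from 2 to 56 mm high (rear face at x = -65), with a grey fin handle sticking out of it. Origin: centre of the pan's underside; +x from handle to far end, which enters the bay first; z up.
- tray_handle (a point): Centre of the tray's fin handle, 99 mm from the tray's origin along -x and 40 mm above the underside; axes as the tray's. The fin is 58 mm long (x), 16 mm thick (y), 36 mm high (22 to 58 mm above the counter); pinch it across its thickness from above.
- sanitiser: White box-shaped UV sanitiser fixed on the counter, 150 mm deep (x), 200 mm wide (y), 80 mm high, with a grey panel on top. The origin is the centre of its underside; its front face, with the bay mouth, is at x = -75 mm; +x points into the bay; z up.
- bay_mouth (a point): Middle of the bay mouth in the front face, at counter height; +x into the bay. No floor: the tray slides in on the counter. Inside 115 wide (2.5 mm play each side of the pan), 50 high, 140 mm deep; the mouth is flared, 144 wide narrowing to 115 in 25 mm. Tray home: front plate's rear face meets the front face, tray origin 65 mm inside the mouth.
- start_button_top (a point): Centre of the top of the round start button (36 mm diameter, white, in a grey housing) on the sanitiser's top; pressed straight down.
- start_button (a joint): Travel of the start button in m: 0 released, 0.006 fully down; it springs back. Fully down takes 4 N.
- gel_bottle: Clear bottle with a blue cap, 60 mm diameter, 170 mm high; origin at the centre of its base. Bystander.
- pad_jar: Clear jar of cotton pads, 90 mm diameter, 116 mm high; origin at the centre of its base. Bystander.
- goggles: Folded safety goggles with amber lenses, 142 mm wide, 45 mm deep, 46 mm high; origin at the underside in the middle of the lens front. Bystander.
Not all that is in view belongs to the job. Leave any pink or yellow look-alike of the tray alone. Several things look just like the part that bears handpiece_center: the one meant starts farthest to the robot's right.

How it is judged (in metres and radians):
On the way, in this order (a step that is already met when the one before it is completed fails the run):
1. the handpiece lies in the tray, released (x of handpiece_center in the frame of tray between -0.05 and 0.05 m and y of handpiece_center in the frame of tray between -0.045 and 0.045 m and z of handpiece_center in the frame of tray between 0 and 0.027 m and contact force between the fingers and handpiece below 0.1 N), for 0.2 s.
2. the tray is fully home in the bay (x of tray in the frame of bay_mouth above 0.061 m and y of tray in the frame of bay_mouth between -0.005 and 0.005 m and angle between the x axis of tray and the x axis of bay_mouth, either way round below 0.06 rad), for 0.2 s.
3. the start button is pressed (value of joint start_button above 0.004 m), for 0.1 s.
At the end, for the whole second after the job is handed in: The tray is in the bay on the counter, front plate within 4 mm of the front face, centred within 5 mm, in line within 0.06 rad; the handpiece lies flat inside the pan (centre under 27 mm above the tray's underside); the start button is back up; all is at rest (all of step 2 and z of tray in the frame of bay_mouth below 0.004 m and x of handpiece_center in the frame of tray between -0.05 and 0.05 m and y of handpiece_center in the frame of tray between -0.045 and 0.045 m and z of handpiece_center in the frame of tray between 0 and 0.027 m and value of joint start_button below 0.002 m and linear speed of each of tray, handpiece below 0.01 m/s); the robot touches nothing.
It fails at once if the handpiece is dropped (falls free faster than 0.9 m/s, about 40 mm) (linear speed of handpiece above 0.9 m/s and contact force between anything else and handpiece below 0.1 N).
It fails at once if the tray is tipped by more than 0.35 rad (angle between tray's own z axis and vertical above 0.35 rad).
It fails at once if the start button is pressed before the tray is home (value of joint start_button above 0.004 m and x of tray in the frame of bay_mouth below 0.061 m).
It fails at once if the bottle, the jar or the goggles are moved more than 30 mm (distance of any of gel_bottle, pad_jar, goggles from where it was at the start of the episode above 0.03 m).
It also fails if it takes over 67 s, if anything falls off the work surface, if the arm or the gripper's body presses on something with over 40 N, if the wrist force passes 120 N, or if a joint passes its speed limit or range.

## Working session

There is one attempt and no reset: what is moved stays moved. The work goes in short steps, Python scripts to look and compute and a tool call to move; the robot and the scene stay as the last step left them, time stands still between calls to the robot, and variables do not carry over. Pictures are saved under pics/ and viewed, about 8 in all and at most 12, crops included, and the job is handed in when it is done.

Besides the shell and the picture viewer there is one more tool, called after "Request:" as name([rows], argument=value, ...), one row to a line, values as JSON. play_rows: Moves the arm, as the interface text tells. Its arguments: {"type":"object","properties":{"series":{"type":"array","items":{"type":"array","items":{"type":"number"}}}},"required":["series"]}

```bash
mkdir -p pics; cat > h.py <<'E'
import numpy as np, cv2
from cell import status, viewer, order, ctrl
def cam(n):
    d=viewer.get_image(n); d={**d}; np.savez('%s.npz'%n,**d); return d
def load(n): return dict(np.load('%s.npz'%n))
def ray(d,u,v,z):
    f=d['img'].shape[0]/2/np.tan(np.radians(d['vfov'])/2)
    R=cv2.Rodrigues(np.array(d['rvec'],float))[0]; t=np.array(d['tvec'],float).ravel()
    c=-R.T@t; r=R.T@np.array([(u-d['cx'])/f,(v-d['cy'])/f,1]); return c+r*(z-c[2])/r[2]
def proj(d,p):
    f=d['img'].shape[0]/2/np.tan(np.radians(d['vfov'])/2)
    R=cv2.Rodrigues(np.array(d['rvec'],float))[0]; q=R@np.array(p,float)+np.array(d['tvec'],float).ravel()
    return f*q[0]/q[2]+d['cx'],f*q[1]/q[2]+d['cy']
def save(d,fn,box=None,s=1):
    im=d['img'][:,:,::-1]
    if box: im=im[box[1]:box[3],box[0]:box[2]]
    cv2.imwrite('pics/'+fn,cv2.resize(im,None,fx=s,fy=s,interpolation=cv2.INTER_CUBIC))
E
python3 - <<'E'
from h import *
for n in('top','side'):
    d=cam(n); save(d,n+'0.png',s=1.4); print(n,{k:d[k] for k in d if k!='img'})
    R=cv2.Rodrigues(np.array(d['rvec'],float))[0]; print(-R.T@np.array(d['tvec'],float).ravel())
print(status.read_state(),ctrl.tip_reach)
E
```

```text
top {'vfov': 54.18833171646943, 'cx': 274.39671929289636, 'cy': 216.4104544017407, 'rvec': array([ 2.14957917, -2.12138986,  0.2165364 ]), 'tvec': array([  42.76315606,  570.31903456, 1348.6577359 ])}
[ 316.66299946   77.32371064 1428.18618039]
side {'vfov': 57.36801757738322, 'cx': 277.9296661538047, 'cy': 208.14232476379382, 'rvec': array([ 2.16319528, -0.83680796,  0.37815845]), 'tvec': array([-358.2930441 ,  344.56886647,  959.1974867 ])}
[ -66.92015082 -607.81517214  890.64237357]
{'clock': 0.1, 'qpos': array([-1.27882473,  0.62924449,  0.03843484,  1.51826829, -0.02701291,
        0.99630744, -0.01997139]), 'qd': array([ 0.0005238 , -0.00117001, -0.00144484, -0.00256313,  0.00211105,
        0.00121699,  0.00047095]), 'tau': array([ 2.99546191e-03, -5.64541268e+01,  1.23072267e+00, -1.93974406e+01,
        1.13771239e-02,  5.44085138e-03, -5.79995998e-06]), 'eef_pos': array([227.39407129, 608.34656486, 241.48668333]), 'tool_rot': array([-3.13988247e+00,  1.36311101e-07,  2.78385066e+00]), 'force': array([-0.4149855 ,  0.27429397,  0.39185321]), 'torque': array([-0.00178399,  0.01883645, -0.00128994]), 'width': 85.53003439578885} 11.0
```

View pics/top0.png

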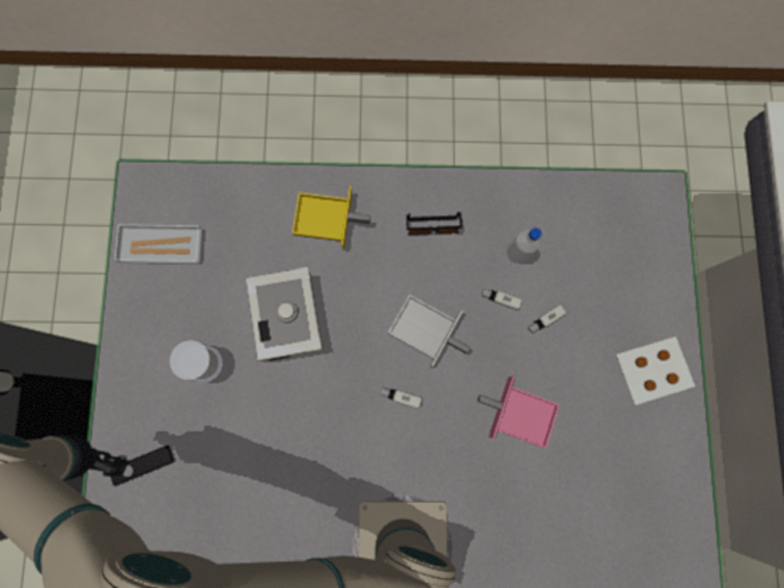

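View pics/side0.png

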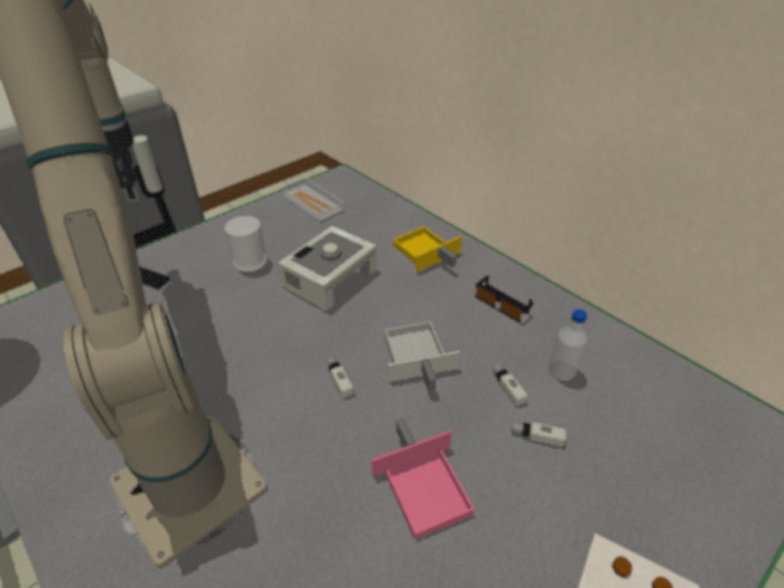

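The top view shows three look-alike handpieces, at 1.4x pixels (403,397), (502,299) and (547,319). The one farthest to the robot's right is (547,319). There are three trays: grey at (425,328), which is the real one, yellow at (322,217) and pink at (526,413). The sanitiser is at (285,313) and its button at (287,312). Next I take close crops.

```bash
python3 - <<'E'
from h import *
d=load('top'); save(d,'c1.png',(165,185,425,285),3)
a=d['img'][185:285,165:295,::-1];b=d['img'][185:285,270:430,::-1]
d2=load('side'); 
A=cv2.resize(d['img'][180:270,265:415,::-1],None,fx=5,fy=5,interpolation=cv2.INTER_CUBIC)
cv2.imwrite('pics/c1.png',A)
B=cv2.resize(d['img'][180:265,165:295,::-1],None,fx=6,fy=6,interpolation=cv2.INTER_CUBIC)
cv2.imwrite('pics/c2.png',B)
E
```

```text
(no output)
```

View pics/c1.png

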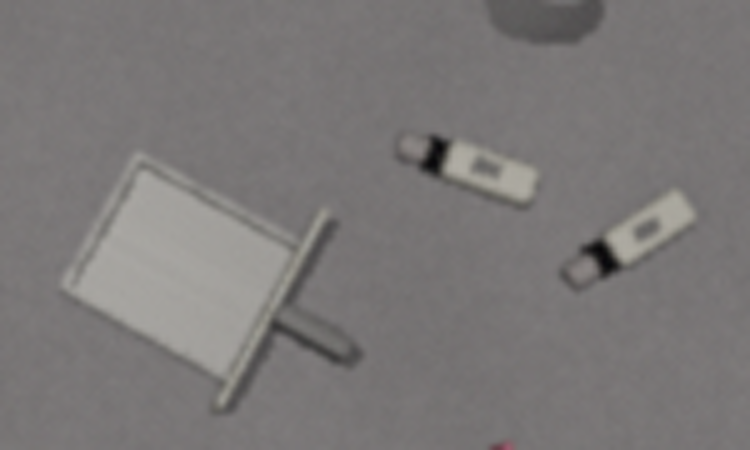

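View pics/c2.png

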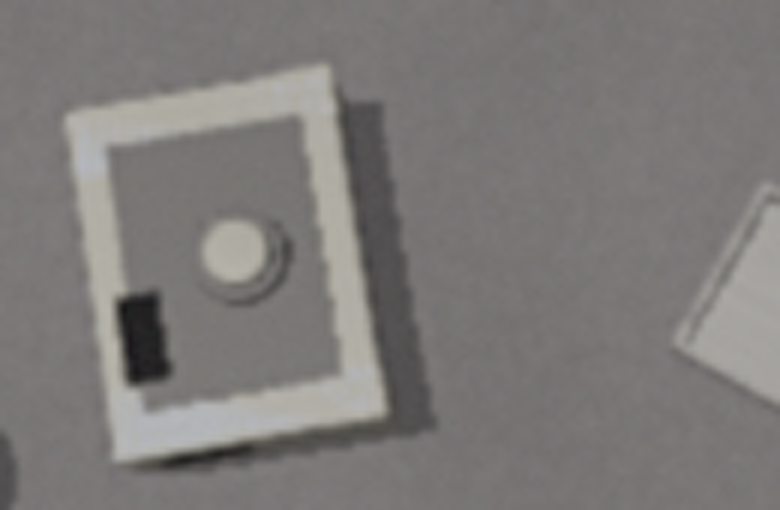

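Crop 1 confirms the target. Its tail is at (688,201) and its nose at (573,277). The tray's wall corners are at (140,155) and (67,288), the plate ends at (325,210) and (218,408), and the fin tip at (353,355). Crop 2 gives the sanitiser's top corners as (66,115), (332,64), (386,414) and (117,462), and the button centre as (234,251).

```bash
python3 - <<'E'
from h import *
d=load('top'); s=load('side')
save(s,'c3.png',(190,155,330,275),5.5)
def P(U,V,z,o,k): 
    return ray(d,(U+.5)/k-.5+o[0],(V+.5)/k-.5+o[1],z)
o1=(265,180);o2=(165,180)
for n,U,V,z,o,k in [('tail',688,201,28,o1,5),('tailL',680,188,28,o1,5),('tailR',697,214,28,o1,5),('nose',573,277,20,o1,5),('bodyfront',611,250,28,o1,5),
 ('trA',140,155,22,o1,5),('trB',67,288,22,o1,5),('plA',325,210,56,o1,5),('plB',218,408,56,o1,5),('fin',353,355,58,o1,5),('finroot',283,315,58,o1,5),
 ('s1',66,115,80,o2,6),('s2',332,64,80,o2,6),('s3',386,414,80,o2,6),('s4',117,462,80,o2,6),('btn',234,251,100,o2,6)]:
    print(n,P(U,V,z,o,k).round(1))
E
```

```text
tail [ 568.8 -396.1   28. ]
tailL [ 577.9 -390.9   28. ]
tailR [ 559.7 -402.    28. ]
nose [ 515.3 -315.8   20. ]
bodyfront [ 533.4 -340.7   28. ]
trA [596.7 -13.7  22. ]
trB [502.3  36.4  22. ]
plA [ 553.8 -137.6   56. ]
plB [418.6 -64.2  56. ]
fin [ 455.  -154.9   58. ]
finroot [ 481.3 -108.    58. ]
s1 [619.5 382.5  80. ]
s2 [651.3 235.5  80. ]
s3 [454.7 199.1  80. ]
s4 [426.6 344.3  80. ]
btn [540.6 282.7 100. ]
```

View pics/c3.png

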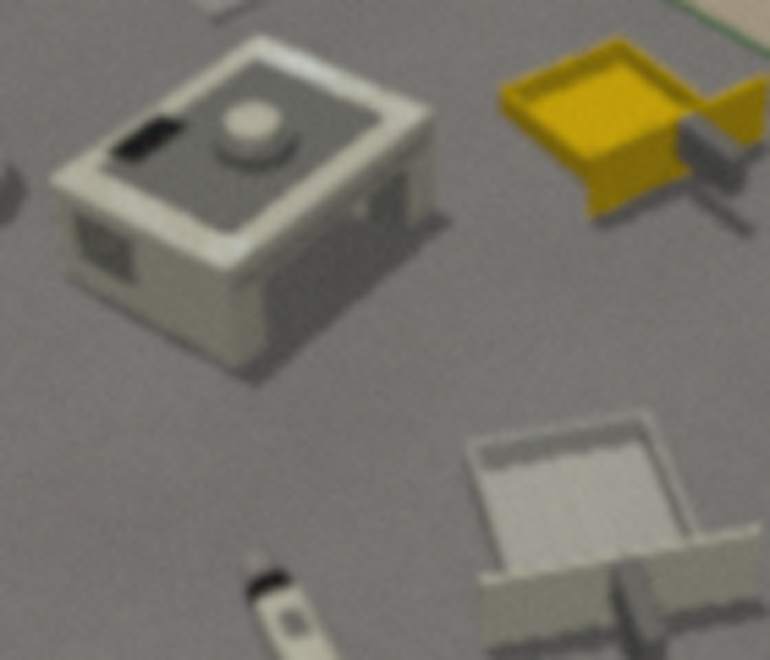

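The mouth is the sanitiser's dark opening, on the side facing -y toward the tray (crop px about (330,240)). From these points:
- **Sanitiser:** axis about 101°, mouth at about (552,217).
- **Tray:** origin about (518,-43.5), axis about 61.8°.
- **Handpiece:** centre about (542,-355.5), axis about 122.5°.

```bash
cat >> h.py <<'E'
def go(*targets):
    s=status.read_state(); p=np.array(s['eef_pos']); y=s['tool_rot'][2]
    print('now',p.round(1),np.degrees(s['tool_rot']).round(2),'F',np.round(s['force'],1),'w',round(s['width'],1),'t',s['clock'])
    R=cv2.Rodrigues(np.array([0,0,y]))[0]@np.diag([1,-1,-1.])
    for t in targets:
        print(t,'->',(R.T@(np.array(t[:3])-p)/10).round(2),round((np.degrees(y)-t[3]+180)%360-180,1))
E
python3 -c "
from h import *
go((570,180,240,145),(544,-359,120,122.5))"
```

```text
now [227.4 608.3 241.5] [-179.9    0.   159.5] F [-0.4  0.3  0.4] w 85.5 t 0.1
(570, 180, 240, 145) -> [-47.09 -28.13   0.15] 14.5
(544, -359, 120, 122.5) -> [-63.53 -79.52  12.15] 37.0
```

Request:
play_rows([
  [-5, -3, 0, 1.5, 0],
  [-10, -6, 0, 3, 0],
  [-14, -8.4, 0, 4.5, 0],
  [-18, -10.8, 0, 6, 0],
  [-22, -13.2, 0, 7.5, 0],
  [-26, -15.6, 0, 9, 0],
  [-30, -18, 0, 10, 0],
  [-34, -20.4, 0, 11, 0],
])

```text
clock: 0.9
eef_pos: [475.7, 296.4, 242.1]
tool_rot: [-3.141, 0.0, 2.59]
force: [0.8, -0.3, -0.6]
width: 85.7
```

```bash
python3 -c "
from h import *
go((570,100,240,145),(544,-359,120,122.5))"
```

```text
now [475.7 296.4 242.1] [-179.96    0.    148.42] F [ 0.8 -0.3 -0.6] w 85.7 t 0.9
(570, 100, 240, 145) -> [-18.32 -11.79   0.21] 3.4
(544, -359, 120, 122.5) -> [-40.14 -52.26  12.21] 25.9
```

Request:
play_rows([
  [-4, -3, 0, 3, 0],
  [-8, -6, 0, 6, 0],
  [-11.5, -9.5, 0, 9, 0],
  [-15, -13, 0, 12, 0],
  [-18, -17, 0, 15, 0],
  [-21, -21, 0, 18, 0],
  [-24, -25, 0, 21, 0],
  [-27, -29, 0, 24, 0],
])

```text
clock: 1.7
eef_pos: [553.0, -91.5, 242.1]
tool_rot: [-3.141, -0.0, 2.171]
force: [0.7, 0.6, -0.0]
width: 85.5
```

```bash
python3 -c "
from h import *
go((544,-359,120,122.5))"
```

```text
now [553.  -91.5 242.1] [-1.7999e+02 -3.0000e-02  1.2438e+02] F [ 0.7  0.6 -0. ] w 85.5 t 1.7
(544, -359, 120, 122.5) -> [-21.57 -15.85  12.21] 1.9
```

Request:
play_rows([
  [-3.5, -2.5, 1, 0.5, 0],
  [-7, -5, 3, 1, 0],
  [-10.5, -7.8, 5, 1.5, 0],
  [-14, -10.4, 7, 1.9, 0],
  [-18, -13.2, 9, 1.9, 0],
  [-21.6, -15.8, 12, 1.9, 0],
  [-21.6, -15.8, 12, 1.9, 0],
  [-21.6, -15.8, 12, 1.9, 0],
])

```text
clock: 2.5
eef_pos: [543.6, -358.5, 120.4]
tool_rot: [-3.14, -0.003, 2.136]
force: [-0.0, 1.2, -0.9]
width: 85.5
```

```bash
python3 - <<'E'
from h import *
go((544,-359,15,122.5))
t=cam('top'); s=cam('side')
u,v=map(int,proj(t,(544,-359,20))); a=t['img'][v-35:v+35,u-35:u+35,::-1]
u2,v2=map(int,proj(s,(544,-359,20))); b=s['img'][v2-35:v2+35,u2-35:u2+35,::-1]
cv2.imwrite('pics/c4.png',np.hstack([cv2.resize(i,(400,400),interpolation=cv2.INTER_CUBIC) for i in(a,b)])); print(u,v,u2,v2)
E
```

```text
now [ 543.6 -358.5  120.4] [-1.7988e+02 -1.5000e-01  1.2241e+02] F [-0.   1.2 -0.9] w 85.5 t 2.5
(544, -359, 15, 122.5) -> [-7.000e-02  1.000e-02  1.054e+01] -0.1
391 227 385 307
```

View pics/c4.png

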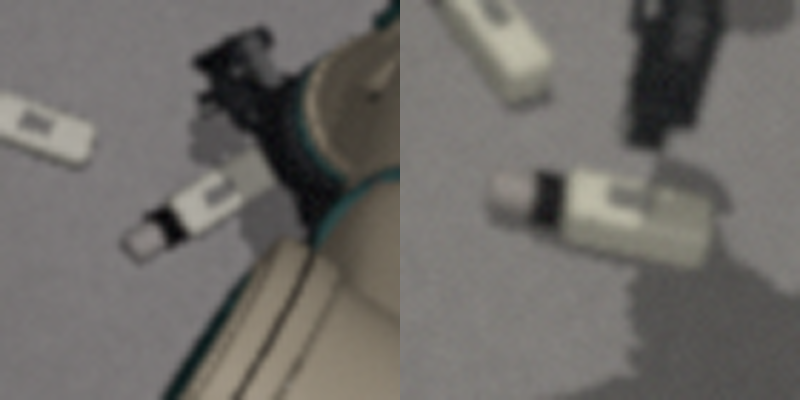

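The close crop shows the target handpiece under the open gripper. Its block's top centre is at about (238,205) in the right-hand (side) panel. I cross-check that with the side camera.

```bash
python3 - <<'E'
from h import *
s=load('side'); t=load('top')
f=lambda U,V:(U*.175+350,V*.175+272)
for U,V in((238,205),(170,170),(312,195),(167,218),(305,240)): print(ray(s,*f(U,V),28).round(1))
print(ray(t,356+140*.175,192+244*.175,20), ray(t,356+183*.175,192+212*.175,28))
E
```

```text
[ 548.4 -374.1   28. ]
[ 541.  -341.4   28. ]
[ 578.2 -393.9   28. ]
[ 518.6 -356.3   28. ]
[ 555.3 -405.5   28. ]
[ 516.38881502 -320.35255423   20.        ] [ 535.23792787 -345.05997879   28.        ]
```

Request:
play_rows([
  [-0.2, -0.2, 3, 0, 0],
  [-0.2, -0.2, 6, 0, 0],
  [-0.2, -0.2, 9, 0, 0],
  [-0.2, -0.2, 10.5, 0, 0],
  [-0.2, -0.2, 10.5, 0, 0],
  [-0.2, -0.2, 10.5, 0, 0.5],
  [-0.2, -0.2, 10.5, 0, 1],
  [-0.2, -0.2, 10.5, 0, 1],
])

```text
clock: 3.4
eef_pos: [545.9, -360.4, 19.0]
tool_rot: [3.14, 0.002, 2.14]
force: [0.1, 0.0, 0.7]
width: 44.1
```

Request:
play_rows([
  [0, 0, 0, 0, 1],
  [0, 0, 0, 0, 1],
  [0, 0, 0, 0, 1],
  [0, 0, 0, 0, 1],
  [0, 0, 0, 0, 1],
])

```text
clock: 3.9
eef_pos: [545.5, -360.5, 18.6]
tool_rot: [3.141, 0.002, 2.14]
force: [-0.3, 0.4, 5.3]
width: 26.8
```

Request:
play_rows([
  [0, 0, -0.5, 0, 1],
  [0, 0, -2, 0, 1],
  [0, 0, -4, 0, 1],
  [0, 0, -6.5, 0, 1],
  [0, 0, -9, 0, 1],
  [0, 0, -10, 0, 1],
  [0, 0, -10, 0, 1],
])

```text
clock: 4.6
eef_pos: [545.7, -360.5, 119.3]
tool_rot: [3.14, 0.003, 2.14]
force: [-0.4, -0.1, -3.1]
width: 26.9
```

```bash
python3 - <<'E'
from h import *
c=np.array([518,-43.5]); a=np.radians(61.8)
p=c-4*np.array([np.cos(a),np.sin(a)]); print(p)
go((p[0],p[1],115,61.8))
E
```

```text
[516.10979694 -47.02521381]
now [ 545.7 -360.5  119.3] [179.91   0.18 122.6 ] F [-0.4 -0.1 -3.1] w 26.9 t 4.6
(np.float64(516.1097969405238), np.float64(-47.02521380825997), 115, 61.8) -> [28.01 14.39  0.43] 60.8
```

Request:
play_rows([
  [2, 1, 0, 4, 1],
  [4.5, 2.3, 0, 10, 1],
  [7.5, 3.8, 0, 17, 1],
  [10.5, 5.4, 0, 24, 1],
  [13.5, 7, 0, 31, 1],
  [16.5, 8.5, 0, 38, 1],
  [19.5, 10, 0, 44, 1],
  [22, 11.3, 0, 50, 1],
])

```text
clock: 5.4
eef_pos: [520.1, -111.2, 116.1]
tool_rot: [-3.139, -0.0, 1.264]
force: [0.3, -0.3, -2.3]
width: 26.8
```

```bash
python3 - <<'E'
from h import *
go((516,-47,115,61.8))
E
```

```text
now [ 520.1 -111.2  116.1] [-1.7982e+02 -1.0000e-02  7.2410e+01] F [ 0.3 -0.3 -2.3] w 26.8 t 5.4
(516, -47, 115, 61.8) -> [ 6.   -2.34  0.11] 10.6
```

Request:
play_rows([
  [2, -0.8, 0, 4, 1],
  [4, -1.6, 0, 8, 1],
  [5.5, -2.1, 0, 10.6, 1],
  [6, -2.3, 0, 10.6, 1],
  [6, -2.3, 0, 10.6, 1],
  [6, -2.3, 0, 10.6, 1],
])

```text
clock: 6.0
eef_pos: [517.3, -50.7, 117.1]
tool_rot: [3.141, 0.001, 1.082]
force: [0.4, -0.4, -3.0]
width: 26.8
```

```bash
python3 - <<'E'
from h import *
go((516,-47,22,61.8))
t=cam('top'); s=cam('side')
def crop(d,w):
    u,v=map(int,proj(d,(516,-47,40))); print(u,v); return cv2.resize(d['img'][v-w:v+w,u-w:u+w,::-1],(400,400),interpolation=cv2.INTER_CUBIC)
cv2.imwrite('pics/c5.png',np.hstack([crop(t,45),crop(s,45)]))
E
```

```text
now [517.3 -50.7 117.1] [1.7999e+02 6.0000e-02 6.1990e+01] F [ 0.4 -0.4 -3. ] w 26.8 t 6.0
(516, -47, 22, 61.8) -> [ 0.26 -0.29  9.51] 0.2
302 232
296 243
```

View pics/c5.png

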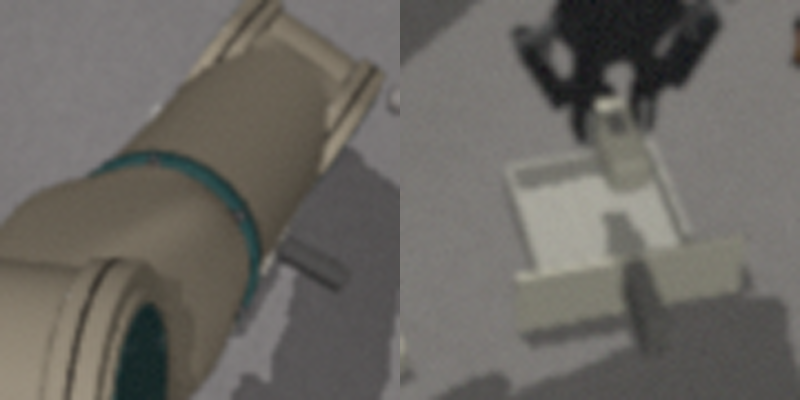

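The handpiece is held level above the tray. In the side panel the tray's far corners are at (110,170) and (250,145), and the plate's top ends at (117,275) and (345,238).

```bash
python3 - <<'E'
from h import *
s=load('side')
f=lambda U,V:((U+.5)*.225-.5+251,(V+.5)*.225-.5+198)
P=[ray(s,*f(U,V),z)[:2] for U,V,z in((110,170,22),(250,145,22),(117,275,56),(345,238,56))]
print(np.round(P,1)); e=(P[0]+P[1])/2; q=(P[2]+P[3])/2
a=np.radians(61.8);x=np.array([np.cos(a),np.sin(a)]);print(e-65*x,q+67.5*x,np.degrees(np.arctan2(*(P[1]-P[0])[::-1]))+90,np.degrees(np.arctan2(*(P[3]-P[2])[::-1]))+90)
E
```

```text
[[ 503.9   33.8]
 [ 596.   -15.7]
 [ 421.5  -64.9]
 [ 554.  -142.2]]
[519.26080628 -48.19874296] [519.61187219 -44.03035267] 61.75018862713347 59.74730772458663
```

Request:
play_rows([
  [0.2, -0.1, 2, 0, 1],
  [0.2, -0.2, 4, 0, 1],
  [0.2, -0.2, 6, 0, 1],
  [0.2, -0.2, 7.5, 0, 1],
  [0.2, -0.2, 8.5, 0, 1],
  [0.2, -0.2, 9, 0, 1],
  [0.2, -0.2, 9, 0, 1],
  [0.2, -0.2, 9, 0, 1],
])

```text
clock: 6.9
eef_pos: [517.1, -47.2, 27.7]
tool_rot: [3.141, -0.0, 1.082]
force: [-0.5, 0.6, -2.4]
width: 27.1
```

Request:
play_rows([
  [0, 0, 0.1, 0, 1],
  [0, 0, 0.2, 0, 1],
  [0, 0, 0.3, 0, 1],
  [0, 0, 0.4, 0, 1],
])

```text
clock: 7.3
eef_pos: [516.8, -46.8, 23.4]
tool_rot: [3.141, -0.0, 1.082]
force: [-0.1, 0.5, -2.6]
width: 26.6
```

Request:
play_rows([
  [0, 0, 0.1, 0, 1],
  [0, 0, 0.15, 0, 1],
  [0, 0, 0.15, 0, 1],
])

```text
clock: 7.6
eef_pos: [516.7, -46.8, 22.6]
tool_rot: [3.141, -0.001, 1.082]
force: [-1.9, 0.0, 7.2]
width: 26.7
```

Contact. Next I release with a partial opening, which keeps the fingers clear of the walls, and then lift.

Request:
play_rows([
  [0, 0, 0, 0, 0.9],
  [0, 0, 0, 0, 0.6],
  [0, 0, 0, 0, 0.5],
  [0, 0, 0, 0, 0.45],
  [0, 0, 0, 0, 0.45],
  [0, 0, 0, 0, 0.45],
])

```text
clock: 8.2
eef_pos: [516.7, -46.9, 21.7]
tool_rot: [-3.142, 0.0, 1.082]
force: [0.1, 0.3, -0.1]
width: 46.8
```

Request:
play_rows([
  [0, 0, -0.5, 0, 0.45],
  [0, 0, -2, 0, 0.45],
  [0, 0, -4.5, 0, 0.45],
  [0, 0, -8, 0, 0.45],
  [0, 0, -9, 0, 0.45],
  [0, 0, -9, 0, 0.45],
])

```text
clock: 8.8
eef_pos: [517.8, -46.8, 113.3]
tool_rot: [3.139, -0.001, 1.082]
force: [0.9, -0.0, -0.9]
width: 47.1
```

```bash
python3 - <<'E'
from h import *
a=np.radians(61.5);h=np.array([518.7,-45])-103*np.array([np.cos(a),np.sin(a)]);print(h)
go((h[0],h[1],115,61.5),(h[0],h[1],33,61.5))
E
```

```text
[ 469.55264769 -135.5181626 ]
now [517.8 -46.8 113.3] [ 1.7983e+02 -8.0000e-02  6.2020e+01] F [ 0.9 -0.  -0.9] w 47.1 t 8.8
(np.float64(469.5526476932604), np.float64(-135.51816260418244), 115, 61.5) -> [-10.1   -0.09  -0.17] 0.5
(np.float64(469.5526476932604), np.float64(-135.51816260418244), 33, 61.5) -> [-10.1   -0.09   8.03] 0.5
```

Request:
play_rows([
  [-3, 0, 0, 0.5, 0],
  [-6, 0, 0, 0.5, 0],
  [-9, -0.1, 0, 0.5, 0],
  [-10.1, -0.1, 0, 0.5, 0],
  [-10.1, -0.1, 0, 0.5, 0],
  [-10.1, -0.1, 0, 0.5, 0],
])

```text
clock: 9.4
eef_pos: [468.7, -134.4, 111.2]
tool_rot: [-3.14, -0.001, 1.074]
force: [0.5, 0.1, 0.1]
width: 84.7
```

```bash
python3 - <<'E'
from h import *
go((469.6,-135.5,35,61.5))
t=cam('top'); s=cam('side')
def crop(d,w):
    u,v=map(int,proj(d,(495,-90,40))); print(u,v); return cv2.resize(d['img'][v-w:v+w,u-w:u+w,::-1],(400,400),interpolation=cv2.INTER_CUBIC)
cv2.imwrite('pics/c6.png',np.hstack([crop(t,50),crop(s,50)]))
E
```

```text
now [ 468.7 -134.4  111.2] [-1.7993e+02 -5.0000e-02  6.1540e+01] F [0.5 0.1 0.1] w 84.7 t 9.4
(469.6, -135.5, 35, 61.5) -> [-0.05  0.13  7.62] 0.0
315 239
301 255
```

View pics/c6.png

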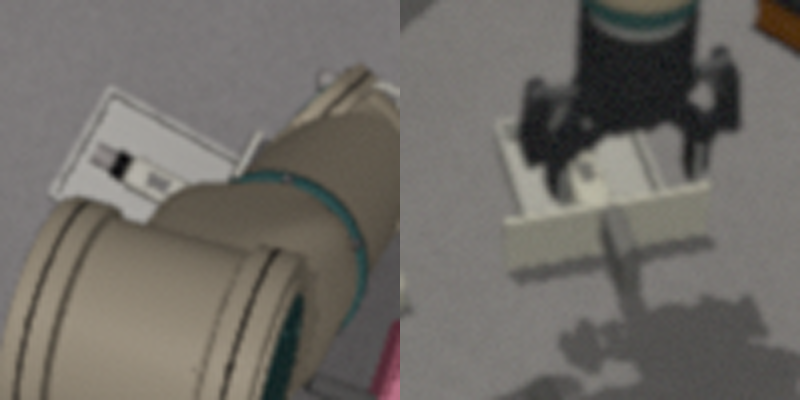

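The handpiece lies flat in the pan with its nose toward the far end. The gripper straddles the fin, so I descend and pinch.

Request:
play_rows([
  [0, 0.1, 3, 0, 0],
  [0, 0.1, 6, 0, 0],
  [0, 0.1, 7.5, 0, 0],
  [0, 0.1, 7.5, 0, 0],
  [0, 0.1, 7.5, 0, 0.5],
  [0, 0.1, 7.5, 0, 0.7],
  [0, 0.1, 7.5, 0, 1],
  [0, 0.1, 7.5, 0, 1],
])

```text
clock: 10.3
eef_pos: [469.8, -136.0, 37.5]
tool_rot: [3.14, -0.0, 1.074]
force: [-0.6, -0.1, 0.3]
width: 28.3
```

Request:
play_rows([
  [0, 0, 0, 0, 1],
  [0, 0, 0, 0, 1],
  [0, 0, 0, 0, 1],
  [0, 0, 0, 0, 1],
  [0, 0, 0, 0, 1],
])

```text
clock: 10.8
eef_pos: [469.7, -136.0, 37.4]
tool_rot: [3.141, -0.001, 1.073]
force: [0.6, -0.3, 5.6]
width: 15.4
```

```bash
python3 - <<'E'
from h import *
a=np.radians(101);x=np.array([np.cos(a),np.sin(a)]);m=np.array([552.3,216.8])
for k in(-85-103,65-103): 
    q=m+k*x; go((*q,35,101))
E
```

```text
now [ 469.7 -136.    37.4] [ 1.7994e+02 -4.0000e-02  6.1480e+01] F [ 0.6 -0.3  5.6] w 15.4 t 10.8
(np.float64(588.1720911307904), np.float64(32.2540895118392), 35, 101) -> [20.45  2.38  0.24] -39.5
now [ 469.7 -136.    37.4] [ 1.7994e+02 -4.0000e-02  6.1480e+01] F [ 0.6 -0.3  5.6] w 15.4 t 10.8
(np.float64(559.5507418243086), np.float64(179.49816702898877), 35, 101) -> [32.02 -7.17  0.24] -39.5
```

Request:
play_rows([
  [0.5, 0.1, 0, -1, 1],
  [1.3, 0.2, 0, -3, 1],
  [2.6, 0.3, 0, -5.5, 1],
  [4, 0.5, 0, -8.5, 1],
  [5.5, 0.7, 0, -11.5, 1],
  [7, 0.8, 0, -14.5, 1],
  [8.5, 1, 0, -17.5, 1],
  [10, 1.2, 0, -20, 1],
])

```text
clock: 11.6
eef_pos: [527.7, -56.6, 37.5]
tool_rot: [3.14, 0.004, 1.422]
force: [-2.0, -6.9, 4.9]
width: 15.2
```

```bash
python3 - <<'E'
from h import *
go((588.2,32.3,37,101))
E
```

```text
now [527.7 -56.6  37.5] [179.92   0.21  81.48] F [-2.  -6.9  4.9] w 15.2 t 11.6
(588.2, 32.3, 37, 101) -> [9.69 4.67 0.05] -19.5
```

Request:
play_rows([
  [1.5, 0.7, 0, -3, 1],
  [3, 1.4, 0, -6, 1],
  [4.5, 2.1, 0, -9, 1],
  [6, 2.9, 0, -12, 1],
  [7.5, 3.6, 0, -15, 1],
  [8.7, 4.2, 0, -18, 1],
  [9.4, 4.5, 0, -19.5, 1],
  [9.6, 4.6, 0, -19.5, 1],
])

```text
clock: 12.4
eef_pos: [587.5, 32.0, 37.5]
tool_rot: [-3.141, 0.003, 1.764]
force: [-2.3, -7.4, 7.4]
width: 15.3
```

```bash
python3 - <<'E'
from h import *
go((588.2,32.3,37,101))
t=cam('top'); s=cam('side')
def crop(d,w):
    u,v=map(int,proj(d,(560,170,40))); print(u,v); return cv2.resize(d['img'][v-w:v+w,u-w:u+w,::-1],(400,400),interpolation=cv2.INTER_CUBIC)
cv2.imwrite('pics/c7.png',np.hstack([crop(t,70),crop(s,70)]))
E
```

```text
now [587.5  32.   37.5] [-179.99    0.19  101.07] F [-2.3 -7.4  7.4] w 15.3 t 12.4
(588.2, 32.3, 37, 101) -> [0.02 0.08 0.05] 0.1
239 219
260 203
```

View pics/c7.png

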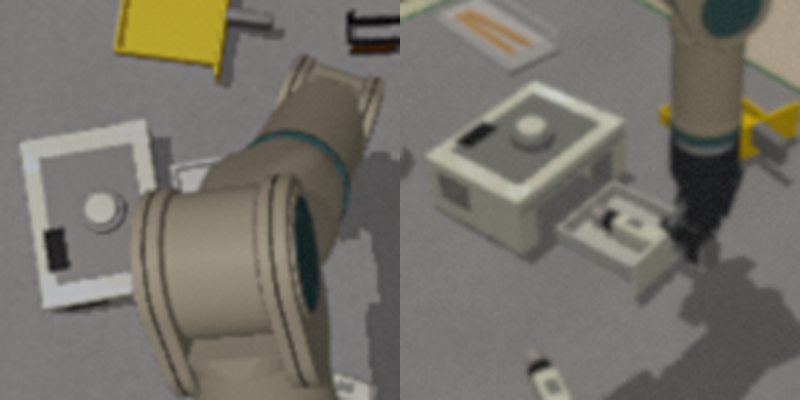

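The tray sits square in front of the mouth with the handpiece inside. I now push it in and watch the force.

Request:
play_rows([
  [0.5, 0, 0, 0, 1],
  [1.2, 0, 0, 0, 1],
  [2, 0.1, 0, 0, 1],
  [2.8, 0.1, 0, 0, 1],
  [3.6, 0.1, 0, 0, 1],
  [4.4, 0.1, 0, 0, 1],
  [5.2, 0.1, 0, 0, 1],
  [6, 0.1, 0, 0, 1],
])

```text
clock: 13.3
eef_pos: [577.9, 90.7, 37.5]
tool_rot: [3.14, 0.004, 1.761]
force: [1.4, -5.7, 2.7]
width: 15.3
```

Request:
play_rows([
  [0.6, 0, 0, 0, 1],
  [1.2, 0, 0, 0, 1],
  [1.8, 0, 0, 0, 1],
  [2.4, 0, 0, 0, 1],
  [3, 0, 0, 0, 1],
  [3.6, 0, 0, 0, 1],
  [4.2, 0, 0, 0, 1],
  [4.8, 0, 0, 0, 1],
])

```text
clock: 14.1
eef_pos: [568.8, 137.6, 37.5]
tool_rot: [3.14, 0.004, 1.761]
force: [0.8, -5.4, 3.3]
width: 14.8
```

Request:
play_rows([
  [0.6, 0, 0, 0, 1],
  [1.2, 0, 0, 0, 1],
  [1.8, 0, 0, 0, 1],
  [2.4, 0, 0, 0, 1],
  [2.9, 0, 0, 0, 1],
  [3.3, 0, 0, 0, 1],
  [3.6, 0, 0, 0, 1],
  [3.7, 0, 0, 0, 1],
])

```text
clock: 14.9
eef_pos: [561.8, 174.1, 37.5]
tool_rot: [3.14, 0.003, 1.761]
force: [1.9, -6.3, 3.0]
width: 15.2
```

Request:
play_rows([
  [0.1, 0, 0, 0, 1],
  [0.2, 0, 0, 0, 1],
  [0.3, 0, 0, 0, 1],
  [0.4, 0, 0, 0, 1],
])

```text
clock: 15.3
eef_pos: [561.3, 176.7, 37.5]
tool_rot: [3.14, 0.005, 1.76]
force: [1.4, -9.2, 3.4]
width: 15.1
```

Request:
play_rows([
  [0.1, 0, 0, 0, 1],
  [0.2, 0, 0, 0, 1],
  [0.3, 0, 0, 0, 1],
  [0.3, 0, 0, 0, 1],
])

```text
clock: 15.7
eef_pos: [561.4, 176.9, 37.5]
tool_rot: [3.139, 0.008, 1.759]
force: [2.2, -12.9, 4.0]
width: 15.3
```

Request:
play_rows([
  [0.2, 0, 0, 0, 1],
  [0.4, 0, 0, 0, 1],
  [0.4, 0, 0, 0, 1],
])

```text
clock: 16.0
eef_pos: [561.3, 177.1, 37.5]
tool_rot: [3.139, 0.013, 1.757]
force: [3.7, -19.2, 2.6]
width: 15.4
```

```bash
python3 - <<'E'
from h import *
t=cam('top'); s=cam('side')
def crop(d,w):
    u,v=map(int,proj(d,(555,200,60))); print(u,v); return cv2.resize(d['img'][v-w:v+w,u-w:u+w,::-1],(400,400),interpolation=cv2.INTER_CUBIC)
cv2.imwrite('pics/c8.png',np.hstack([crop(t,40),crop(s,40)]))
E
```

```text
230 219
253 195
```

View pics/c8.png

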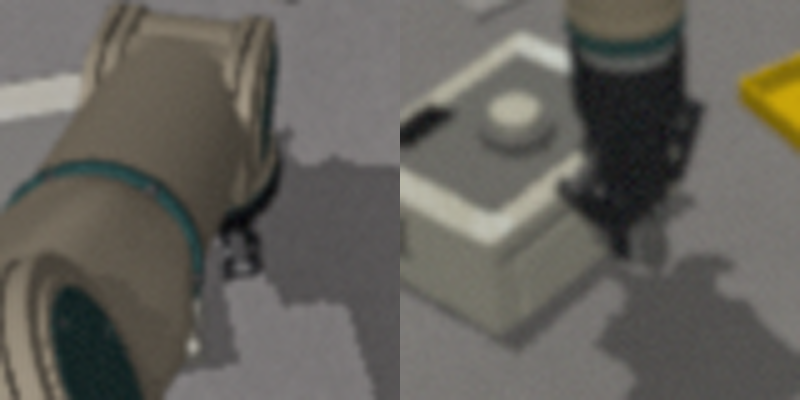

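The plate looks flush with the front face, and the force is rising against a stop. I ease off, open and lift.

Request:
play_rows([
  [-0.3, 0, 0, 0, 1],
  [-0.5, 0, 0, 0, 1],
  [-0.5, 0, 0, 0, 0.6],
  [-0.5, 0, 0, 0, 0.4],
  [-0.5, 0, 0, 0, 0.3],
  [-0.5, 0, 0, 0, 0.3],
  [-0.5, 0, 0, 0, 0.3],
])

```text
clock: 16.8
eef_pos: [559.2, 183.2, 36.8]
tool_rot: [-3.141, -0.0, 1.764]
force: [1.8, 0.2, -1.0]
width: 59.5
```

Request:
play_rows([
  [0, 0, -1, 0, 0.3],
  [0, 0, -4, 0, 0.3],
  [0, 0, -8, 0, 0.3],
  [-3, 0, -12, 0, 0.3],
  [-7, 0, -15, 0, 0.6],
  [-11, 0, -15, 0, 1],
  [-15, 0, -15, 0, 1],
  [-18, 0, -15, 0, 1],
])

```text
clock: 17.6
eef_pos: [594.1, 2.9, 188.3]
tool_rot: [3.14, 0.001, 1.761]
force: [-0.0, -0.6, -0.3]
width: 1.4
```

```bash
python3 - <<'E'
from h import *
go((540.6,282.7,140,101))
t=cam('top'); s=cam('side')
def crop(d,w):
    u,v=map(int,proj(d,(552,220,60))); print(u,v); return cv2.resize(d['img'][v-w:v+w,u-w:u+w,::-1],(400,400),interpolation=cv2.INTER_CUBIC)
cv2.imwrite('pics/c9.png',np.hstack([crop(t,50),crop(s,40)]))
E
```

```text
now [594.1   2.9 188.3] [1.7991e+02 7.0000e-02 1.0087e+02] F [-0.  -0.6 -0.3] w 1.4 t 17.6
(540.6, 282.7, 140, 101) -> [28.49  0.03  4.83] -0.1
224 220
249 192
```

View pics/c9.png

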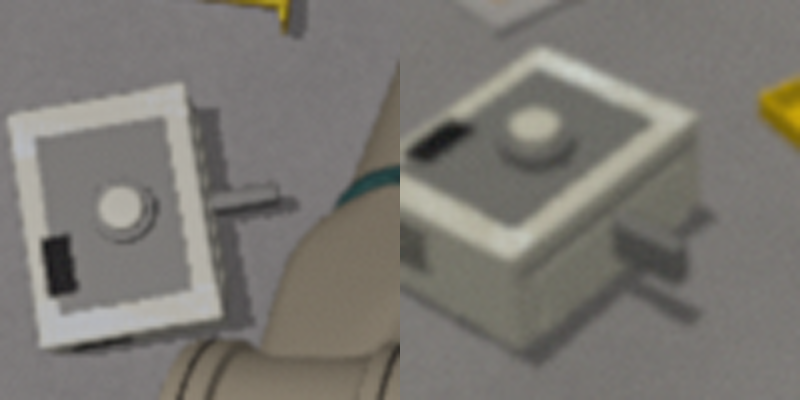

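The tray is in the bay, with only the fin protruding (tip at (278,195) in the top panel). The button top is at (121,207) in the top panel and (135,125) in the side panel. I triangulate the button and check the fin tip.

```bash
python3 - <<'E'
from h import *
t=load('top'); s=load('side')
ft=lambda U,V:((U+.5)/4-.5+174,(V+.5)/4-.5+170)
fs=lambda U,V:((U+.5)/5-.5+209,(V+.5)/5-.5+152)
print('fin tip top',ray(t,*ft(278,195),58),'side',ray(s,*fs(286,243),58))
print('mouth expected tip',np.array([552.3,216.8])-63*np.array([np.cos(np.radians(101)),np.sin(np.radians(101))]))
for z in(85,90,95,100,105,110): print(z,ray(t,*ft(121,207),z).round(1),ray(s,*fs(135,125),z).round(1))
c=[ray(t,*ft(*p),80) for p in((8,118),(184,84),(221,315),(44,346))]; print(np.round(c,1))
go((541,282,140,101))
E
```

```text
fin tip top [560.12353985 156.23710798  58.        ] side [569.29446165 154.3951837   58.        ]
mouth expected tip [564.32096671 154.95748744]
85 [543.3 284.1  85. ] [554.7 298.8  85. ]
90 [542.4 283.3  90. ] [550.8 293.2  90. ]
95 [541.6 282.5  95. ] [547.  287.6  95. ]
100 [540.8 281.8 100. ] [543.1 282.  100. ]
105 [539.9 281.  105. ] [539.3 276.3 105. ]
110 [539.1 280.2 110. ] [535.4 270.7 110. ]
[[618.3 382.3  80. ]
 [650.  236.4  80. ]
 [455.4 199.2  80. ]
 [428.1 342.6  80. ]]
now [594.3  -0.7 188.3] [179.9    0.25 100.53] F [-1.8 -0.1  0.2] w 0.1 t 17.7
(541, 282, 140, 101) -> [28.77 -0.08  4.83] -0.5
```

Request:
play_rows([
  [4, 0, 0, 0, 1],
  [8, 0, 0, 0, 1],
  [12.5, 0, 0, 0, 1],
  [17, 0, 0, 0, 1],
  [21.5, 0, 1, 0, 1],
  [26, 0, 3, 0, 1],
  [28.8, -0.1, 5.5, 0, 1],
  [28.8, -0.1, 6, 0, 1],
])

```text
clock: 18.5
eef_pos: [532.9, 295.6, 124.1]
tool_rot: [-3.136, -0.003, 1.773]
force: [-1.0, 0.2, -0.7]
width: 0.1
```

Request:
play_rows([
  [0, 0, 0, 0, 1],
  [0, 0, 0.3, 0, 1],
  [0, 0, 0.6, 0, 1],
  [0, 0, 0.9, 0, 1],
  [0, 0, 1.1, 0, 1],
])

```text
clock: 19.0
eef_pos: [538.2, 287.8, 116.0]
tool_rot: [3.141, -0.0, 1.761]
force: [-0.2, 0.2, 0.3]
width: -0.0
```

Request:
play_rows([
  [-0.6, 0.2, 0, 0, 1],
  [-0.6, 0.2, 0.2, 0, 1],
  [-0.6, 0.2, 0.4, 0, 1],
  [-0.6, 0.2, 0.6, 0, 1],
])

```text
clock: 19.4
eef_pos: [541.7, 282.2, 110.0]
tool_rot: [3.14, 0.001, 1.762]
force: [1.0, -2.3, 4.2]
width: -0.3
```

Request:
play_rows([
  [0, 0, 0.2, 0, 1],
  [0, 0, 0.4, 0, 1],
  [0, 0, 0.6, 0, 1],
  [0, 0, 0.6, 0, 1],
])

```text
clock: 19.8
eef_pos: [541.9, 282.2, 108.5]
tool_rot: [3.14, -0.001, 1.762]
force: [-7.8, -6.2, 34.3]
width: -0.0
```

The button has bottomed out at 34 N, far above the 4 N it needs. Next I let go and retract.

Request:
play_rows([
  [0, 0, -0.3, 0, 1],
  [0, 0, -0.3, 0, 1],
  [0, 0, -1.5, 0, 1],
  [0, 0, -5, 0, 1],
  [-3, 0, -8, 0, 1],
  [-7, 0, -10, 0, 1],
  [-12, 0, -12, 0, 1],
  [-17, 0, -12, 0, 1],
])

```text
clock: 20.6
eef_pos: [573.9, 120.1, 226.1]
tool_rot: [3.137, -0.002, 1.766]
force: [0.7, 0.1, 0.6]
width: -0.0
```

Request:
play_rows([
  [-5, 0, 0, 0, 1],
  [-10, 0, 0, 0, 1],
  [-12, 0, 0, 0, 1],
  [-12, 0, 0, 0, 1],
  [-12, 0, 0, 0, 1],
  [-12, 0, 0, 0, 1],
  [-12, 0, 0, 0, 1],
])

```text
clock: 21.3
eef_pos: [595.3, 4.2, 223.4]
tool_rot: [-3.141, -0.001, 1.766]
force: [-0.1, -0.2, 1.0]
width: -0.0
```

```bash
python3 - <<'E'
from h import *
go((541,282,140,101))
t=cam('top'); s=cam('side')
def crop(d,w):
    u,v=map(int,proj(d,(552,220,60))); print(u,v); return cv2.resize(d['img'][v-w:v+w,u-w:u+w,::-1],(400,400),interpolation=cv2.INTER_CUBIC)
cv2.imwrite('pics/c10.png',np.hstack([crop(t,50),crop(s,40)]))
E
```

```text
now [595.3   4.2 223.4] [-1.7997e+02 -7.0000e-02  1.0118e+02] F [-0.1 -0.2  1. ] w -0.0 t 21.3
(541, 282, 140, 101) -> [28.31  0.06  8.34] 0.2
224 220
249 192
```

View pics/c10.png

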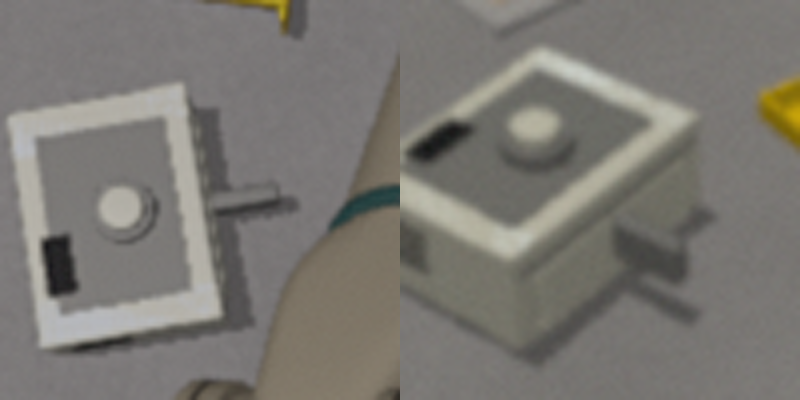

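The picture matches the one before the press: tray home (fin tip at (278,195)), button back up at (121,207), and the arm clear.

```bash
python3 -c "
from h import *
print(order.finish_job())"
```

```text
the job is handed in; nothing more can be done
None
```

The handpiece farthest to the robot's right is in the tray, the tray is in the bay, and the start button was pressed and let go. I handed the job in at about 21 s; no verdict is reported.

- **Handpiece:** I lowered it until it touched the pan floor and released it there. It was seen lying flat before the push, but it can't be seen inside the closed bay.
- **Tray:** It stopped against a firm contact at about 19 N, roughly 2.5 mm before the point I had computed. In the images, the fin tip then fell within about 1.5 mm of its home position along the bay axis. Sideways, the two cameras put it about 4–5 mm to either side of the expected spot, and their mean is centred.
- **Button:** It bottomed out at 34 N, well above the 4 N it needs, so I judged the press by force, not by a joint reading. My first approach was about 6 mm off its centre, and I corrected that before pressing. Pictures before and after the press look the same, so it has sprung back.
- **Clearances:** The arm ended clear, with about 1 N on the force reading. I steered no move near the bottle, jar or goggles, but didn't measure their positions again at the end.

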